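# Shut the bypass and set the heating valve to its memory pointer

## Robot

A 6-joint arm with a two-finger parallel gripper is mounted at the origin on the work surface. World frame = base frame: x ahead of the robot, y to its left, z up, the work surface at z = 0. Lengths are in mm, angles in rad, forces in N, time in s.
With the tool pointing down it reaches from about 275 to 750 mm from the base axis. Payload 10.2 kg.
Tool frame: the origin (TCP) lies between the finger pads; the fingertips stand 25 mm ahead of it and the grasp point (between the pads) lies 6 mm ahead of it; z points along the fingers, y is the line along which they close (so a half turn about z gives the same grasp; the last joint's range is limited). The gripper opens to 85 mm and grips with 20 to 120 N. Pads are 22 mm wide; open, the fingers measure 114 mm over their backs; the gripper's body (76 mm by 85 mm) begins 54 mm behind the grasp point. The pads swing forward as they close: fully open they stand 13 mm farther back than shut.
Start: joints at [-1.391, 0.313, 1.498, -0, 1.331, -0.223], TCP at [205.786, -482.994, 218.494] pointing down, gripper open.
Joint ranges: [-2.94, 2.94], [-0.97, 2.17], [0.19, 2.56], [-1.23, 4.37], [0.02, 3.11], [-2.88, 2.88]. Speed limits (rad/s): [2.39, 2.39, 3.01, 3.14, 3.14, 3.14].

## Interface

Orientations are given as a unit quaternion [w, x, y, z].
In Python, from rig import ctrl, eyes, finish_job gives the robot as it stands.
- The arm moves only by the tool step_arm, never from a script. Its argument "increments" is a list of rows, each an object of numbers: "dx", "dy", "dz": the shift along the tool's x, y, z in units of 25 mm (1.0 is 25 mm); "wx", "wy", "wz": the turn, a rotation vector about the tool's x, y, z in units of 6 degrees (1.0 is 6 degrees). A call has 1 to 5 rows; each row shifts and turns the commanded pose from where the row before left it, along the tool's axes as they then stand; what a row does not reach is not made up. A row lasts 1/10 s, in which the tool goes at most 50 mm and 8.59 degrees, less where a joint would pass 70% of its speed; a pose out of reach is approached as far as the arm can. A call is refused whole if a number of a shift passes 1 or a number of a turn 1, either way. A call with a gripper value outside its range is refused whole. "fingers" is the finger opening in mm, from 0 to 85.4, set as the call begins (left out, the last holds). The fingers move at their own pace and stop on an object; "squeeze" is the grip in N (left out, the last holds). Time passes only in rows, so rows that do not move let the fingers close. It gives the time, the measured TCP pose, the force, the opening and the grip force at its end, in the units of the state.
- ctrl.sense(): the state, without advancing time (a new reading comes with each control period).
- eyes.capture(name): name is "scene" or "top" or "wrist"; returns a dict with "frame" (480x640x3 uint8, blue, green, red), "fx", "fy", "cx", "cy" (pixels), "R" (3x3) and "t" (3): a world point X has camera coordinates R X + t; the wrist camera has in their place "tool_from_camera" (4x4, takes a point from camera to tool coordinates, whose origin is the TCP and whose axes are the flange's). Camera axes: x right, y down, z forward; pixel columns grow to the right and rows downward; lengths in mm; the calibration is good to about 2 mm. A picture is of the moment at which its call begins: read the wrist's pose just before it. There is no depth.
- finish_job(): hands the job in; it is judged then, once.
Trained networks look in the newest picture that a camera, given by its name, has taken for a name from the list of things; names that differ only in an ending like _2 or _b are one class to them, and where a whole thing is asked for, a point or a joint stands for the part that bears it (a point fixed in the world has none). Each returns a list of dicts, best first, with "p" (0 to 1); they miss things now and then, are a little off and sometimes report something else, mostly with a low value. They report only what shows in the picture. A call takes as long as a camera call. They do not tell look-alikes from the thing itself.
- eyes.cut_out(camera, label): "mask" (480x640 bool, what is visible of it).
- eyes.landmark_of(camera, label): "point" ([x, y, z] in mm, in the coordinates of the camera as it stood for that picture, good to about 4 mm: a listed point, or the origin of a listed thing).
The state is a dict: "time_s": time; "joints": joint angles; "dq": joint speeds; "tau": joint torques, N m; "eef_pos": TCP position; "ee_rot": TCP orientation; "force": force on the tool from outside, world axes, zero at the start; "wrist_torque": the same for the moment, N m; "grip_width": opening from 0.0 (shut) to 1.0 (fully open); "grip_force": force on a finger pad.
Only numpy, scipy, OpenCV 4.12 (cv2) and the standard library are available. Lean on these libraries where they do the work, as an engineer would, in place of code of your own. Each camera call takes 0.05 s, during which the arm holds its last target. There are 200 camera calls.

## Task

Two ball valves stand on the hallway shelf. First shut the bypass, the valve with the short two-winged handle, by turning its handle clockwise until it sits fully square across its pipe; then open the other valve by turning its long lever until it lies directly over the steel memory pointer beneath it. Do not shift the pointer or any of the things lying around.

Things in the scene. Friction and masses are not known exactly. Their poses are not given: they have to be found in the camera images.
- main_valve: Heating-circuit ball valve, fixed: a copper pipe (26 mm thick) rises from the shelf, runs level for 170 mm with its axis 55 mm up, and goes down again; the brass valve is in the middle, with a round aluminium dial plate (90 mm across, 80 to 84 mm up) on it. Origin on the shelf straight below the lever's pivot; y along the pipe, z up.
- lever (a joint): Opening angle of the long lever: 0 = shut (square across the pipe, pointing along the valve's -x), 1.57 = fully open (along the pipe, pointing along the valve's -y). Grows anticlockwise seen from above; stays where it is left (needs about 3 N at the grip).
- lever_grip (a point): Point to grip on the long lever: 112 mm out from the pivot and 125 mm above the shelf, in the black sleeve (18 mm wide, 18 mm high, from 60 to 140 mm out). The lever points along this frame's -x; z up.
- pointer (a joint): Angle of the memory pointer, on the same pivot and scale as the lever: the opening wanted. It is stiff, and must stay as set.
- pointer_tip (a point): Upturned tip of the flat steel memory pointer, a strip 14 mm wide that lies above the dial plate (top 89 mm up) under the long lever and reaches past it; the tip is 165 mm from the pivot and rises to 103 mm. The pointer points along this frame's -x; z up.
- bypass_valve: Bypass ball valve, fixed: a pipe and valve like the other, without dial plate or pointer. Origin on the shelf straight below the handle's pivot; y along the pipe, z up.
- wing (a joint): Opening angle of the bypass valve's handle: 0 = shut (handle square across the pipe, against its stop), 1.57 = fully open (along the pipe). Grows anticlockwise seen from above; stays where it is left.
- wing_grip (a point): Middle of the bypass valve's short straight two-winged black handle, on its pivot, 125 mm above the shelf; the handle is 66 mm long along this frame's x, 13 mm wide and 22 mm high, centred on this point.
- bowl: White ceramic bowl, 140 mm across, 55 mm high; bystander. Origin: centre of its underside.
- hook_box: Open cardboard box of chrome picture hooks, 90 x 120 x 35 mm; bystander. Origin: centre of its underside.
- hammer: Hammer lying flat; bystander.
- wrench: Open-ended wrench, 160 mm long, lying flat; bystander.
- pencil: Wooden pencil, 170 mm long, 8 mm thick, lying between the two valves; bystander.
- jar: Closed jar, 70 mm across, 90 mm high; bystander. Origin: centre of its underside.
- level: Red plastic torpedo level, 200 x 22 x 45 mm, standing on its long edge; bystander. Origin: centre of its underside.
Not all that is in view belongs to the job. Of the things that look like the bypass_valve, the largest one is meant.

How it is judged:
By the outcome, as a careful person would: the job done as asked, in the order asked, and still so for the second after the job is handed in, with the robot touching nothing.
It also fails if it takes over 53 s, if anything falls off the work surface, if the arm or the gripper's body presses on something with over 40 N, if the wrist force passes 120 N, or if a joint passes its speed limit or range.

## Working session

There is one attempt and no reset: what is moved stays moved. The work goes in short steps, Python scripts to look and compute and a tool call to move; the robot and the scene stay as the last step left them, time stands still between calls to the robot, and variables do not carry over. Pictures are saved under pics/ and viewed, at most 10 in all, crops included, and the job is handed in when it is done.

Besides the shell and the picture viewer there is one more tool, called as a command line: name --argument value ..., lists and objects as JSON in quotes. step_arm: Moves the arm, as the interface text tells. Its arguments: {"type":"object","properties":{"increments":{"type":"array"},"fingers":{"type":"number"},"squeeze":{"type":"number"}},"required":["increments"]}

```bash
mkdir -p pics; ls
cat > h.py <<'E'
import numpy as np, cv2
from rig import ctrl, eyes, finish_job
def world(c,p): return np.array(c["R"]).T@(np.array(p)-np.array(c["t"]))
def ray(c,u,v,z):
    R=np.array(c["R"]);t=np.array(c["t"]);o=-R.T@t
    d=R.T@np.array([(u-c["cx"])/c["fx"],(v-c["cy"])/c["fy"],1]); return o+d*(z-o[2])/d[2]
E
python3 - <<'E'
from h import *
for n in ("scene","top"):
    c=eyes.capture(n); cv2.imwrite(f"pics/{n}1.png",c["frame"])
    for l in ("main_valve","bypass_valve","lever_grip","pointer_tip","wing_grip","bowl","jar","level","hook_box"):
        print(n,l,[(round(r["p"],2),np.round(world(c,r["point"])).tolist()) for r in eyes.landmark_of(n,l)])
s=ctrl.sense();print(s["time_s"],s["eef_pos"],s["ee_rot"])
E
```

```text
pics
scene main_valve [(0.87, [576.0, -205.0, -1.0])]
scene bypass_valve [(0.93, [616.0, 199.0, 2.0]), (0.85, [729.0, 367.0, 0.0]), (0.67, [419.0, 219.0, 2.0])]
scene lever_grip []
scene pointer_tip [(0.76, [450.0, -307.0, 93.0])]
scene wing_grip [(0.57, [608.0, 198.0, 125.0]), (0.43, [419.0, 219.0, 86.0]), (0.42, [726.0, 364.0, 88.0])]
scene bowl [(0.63, [790.0, -19.0, 0.0])]
scene jar [(0.85, [471.0, 542.0, -4.0])]
scene level [(0.55, [535.0, -536.0, -4.0])]
scene hook_box [(0.72, [770.0, 180.0, -3.0])]
top main_valve [(0.57, [579.0, -202.0, -0.0])]
top bypass_valve [(0.85, [420.0, 216.0, 1.0]), (0.68, [730.0, 367.0, 3.0]), (0.58, [612.0, 194.0, 0.0]), (0.16, [583.0, -203.0, 4.0])]
top lever_grip [(0.75, [473.0, -172.0, 122.0])]
top pointer_tip [(0.82, [452.0, -310.0, 97.0])]
top wing_grip [(0.54, [414.0, 215.0, 89.0]), (0.52, [726.0, 368.0, 86.0]), (0.51, [613.0, 207.0, 125.0])]
top bowl [(0.93, [786.0, -20.0, -0.0]), (0.47, [755.0, -264.0, 1.0]), (0.45, [613.0, 197.0, -1.0])]
top jar [(0.64, [468.0, 538.0, -1.0])]
top level [(0.61, [536.0, -537.0, 1.0])]
top hook_box [(0.81, [766.0, 181.0, -0.0])]
1.0 [ 205.78516748 -483.0237615   218.49176211] [1.51387891e-05 9.79789519e-01 2.00031241e-01 1.70981219e-05]
```

View pics/top1.png

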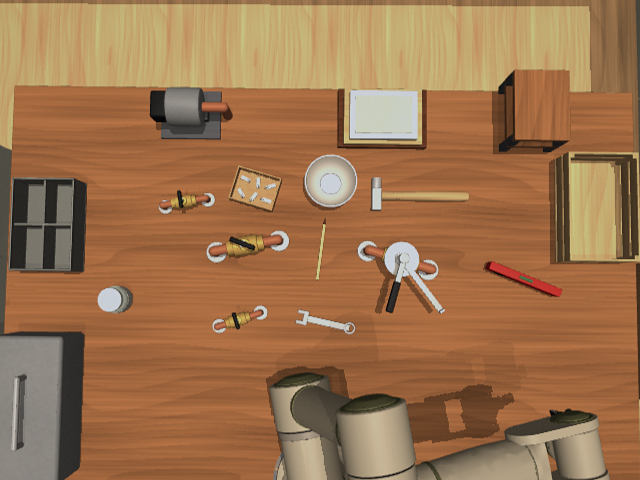

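View pics/scene1.png

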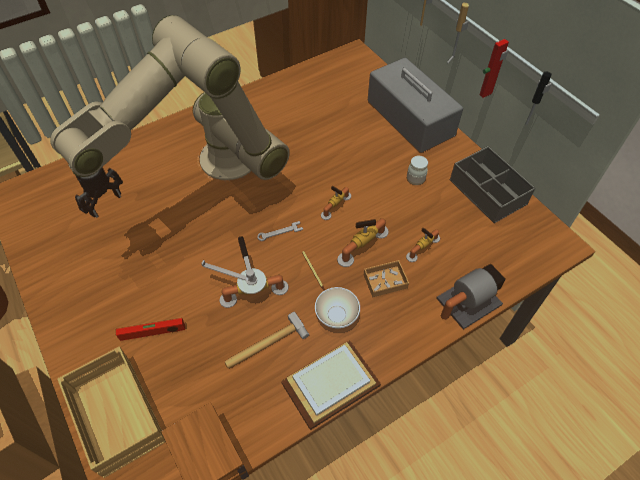

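The valves that look like the bypass are at top-picture pixels (248,244), (187,201) and (240,320). The one at (248,244) is largest, with its handle at 125 mm against about 87 mm for the others. I'll confirm that in an enlarged crop.

Run:
```python
from h import *
im=cv2.imread("pics/top1.png")[180:345,140:360]
cv2.imwrite("pics/crop1.png",cv2.resize(im,None,fx=3.5,fy=3.5,interpolation=cv2.INTER_CUBIC))
c=eyes.capture("wrist");print(np.round(c["tool_from_camera"],3),c["fx"],c["cx"],c["cy"])
```

```text
[[ 1.00000e-03 -9.51000e-01 -3.10000e-01  7.95040e+01]
 [ 1.00000e+00  1.00000e-03 -0.00000e+00  4.86000e-01]
 [ 1.00000e-03 -3.10000e-01  9.51000e-01 -1.55716e+02]
 [ 0.00000e+00  0.00000e+00  0.00000e+00  1.00000e+00]] 391.92907049430926 330.5002919481871 238.2782173013581
```

View pics/crop1.png

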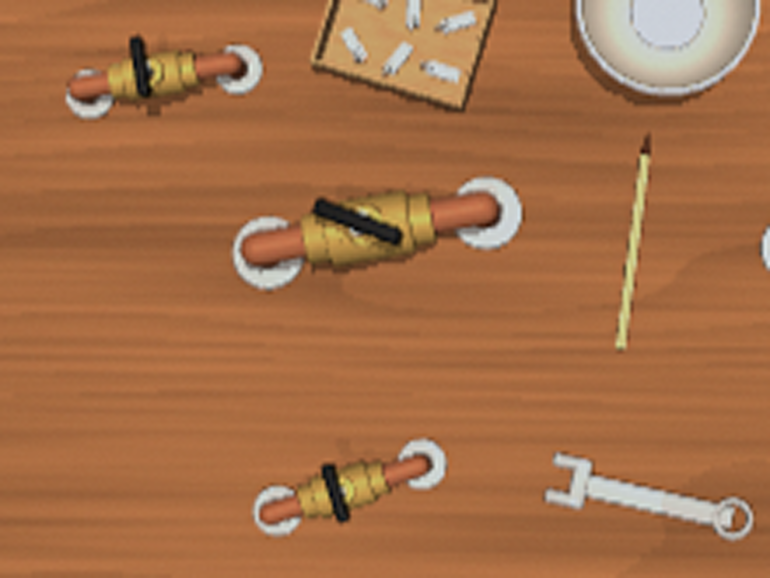

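The crop confirms it: the middle valve, top-picture (248,244), is clearly larger than the other two. Its handle slants about 35° off the pipe. The other two are small look-alikes already shut. I'll pass over the main valve first for a wrist view.

step_arm --increments '[{"dx": 0.96, "dy": -0.24, "dz": -0.1}, {"dx": 0.96, "dy": -0.24, "dz": -0.1}, {"dx": 0.96, "dy": -0.24, "dz": -0.1}, {"dx": 0.96, "dy": -0.24, "dz": -0.1}, {"dx": 0.96, "dy": -0.24, "dz": -0.1}]'

```text
invalid input at $.increments[0]: expected keys dx, dy, dz, wx, wy, wz
```

step_arm --increments '[{"dx": 0.96, "dy": -0.24, "dz": -0.1}, {"dx": 0.96, "dy": -0.24, "dz": -0.1}, {"dx": 0.96, "dy": -0.24, "dz": -0.1}, {"dx": 0.96, "dy": -0.24, "dz": -0.1}, {"dx": 0.96, "dy": -0.24, "dz": -0.1}]'

```text
invalid input at $.increments[0]: expected keys dx, dy, dz, wx, wy, wz
```

step_arm --increments '[{"dx": 0.96, "dy": -0.24, "dz": -0.1}, {"dx": 0.96, "dy": -0.24, "dz": -0.1}, {"dx": 0.96, "dy": -0.24, "dz": -0.1}, {"dx": 0.96, "dy": -0.24, "dz": -0.1}, {"dx": 0, "dy": 0}]'

```text
invalid input at $.increments[0]: expected keys dx, dy, dz, wx, wy, wz
```

step_arm --increments '[{"dx": 0.96, "dy": -0.24, "dz": -0.1, "wx": 0, "wy": 0, "wz": 0}, {"dx": 0.96, "dy": -0.24, "dz": -0.1, "wx": 0, "wy": 0, "wz": 0}, {"dx": 0.96, "dy": -0.24, "dz": -0.1, "wx": 0, "wy": 0, "wz": 0}, {"dx": 0.96, "dy": -0.24, "dz": -0.1, "wx": 0, "wy": 0, "wz": 0}, {"dx": 0.96, "dy": -0.24, "dz": -0.1, "wx": 0, "wy": 0, "wz": 0}]'

```text
time_s: 1.55
eef_pos: [305.1, -407.7, 231.2]
ee_rot: [0.0, 0.98, 0.2, 0.0]
force: [0.3, -0.4, -0.2]
grip_width: 0.997
grip_force: 0.0
```

step_arm --increments '[{"dx": 0.96, "dy": -0.24, "dz": -0.1, "wx": 0, "wy": 0, "wz": 0}, {"dx": 0.96, "dy": -0.24, "dz": -0.1, "wx": 0, "wy": 0, "wz": 0}, {"dx": 0.96, "dy": -0.24, "dz": -0.1, "wx": 0, "wy": 0, "wz": 0}, {"dx": 0.96, "dy": -0.24, "dz": -0.1, "wx": 0, "wy": 0, "wz": 0}, {"dx": 0.96, "dy": -0.24, "dz": -0.1, "wx": 0, "wy": 0, "wz": 0}]'

```text
time_s: 2.05
eef_pos: [403.8, -333.0, 243.6]
ee_rot: [0.0, 0.98, 0.2, 0.0]
force: [-0.5, -0.6, 0.5]
grip_width: 0.998
grip_force: 0.0
```

step_arm --increments '[{"dx": 0.96, "dy": -0.24, "dz": -0.1, "wx": 0, "wy": 0, "wz": 0}, {"dx": 0.96, "dy": -0.24, "dz": -0.1, "wx": 0, "wy": 0, "wz": 0}, {"dx": 0.96, "dy": -0.24, "dz": -0.1, "wx": 0, "wy": 0, "wz": 0}, {"dx": 0, "dy": 0, "dz": 0, "wx": 0, "wy": 0, "wz": 0}, {"dx": 0, "dy": 0, "dz": 0, "wx": 0, "wy": 0, "wz": 0}]'

```text
time_s: 2.55
eef_pos: [462.2, -288.9, 250.8]
ee_rot: [-0.0, 0.98, 0.2, -0.0]
force: [0.7, 0.1, -0.1]
grip_width: 1.001
grip_force: 0.0
```

```bash
cat >> h.py <<'E'
from scipy.spatial.transform import Rotation as Rt
def wrist():
    s=ctrl.sense(); q=np.array(s["ee_rot"]); T=np.eye(4); T[:3,:3]=Rt.from_quat(q[[1,2,3,0]]).as_matrix(); T[:3,3]=s["eef_pos"]
    c=eyes.capture("wrist"); W=T@np.array(c["tool_from_camera"]); c["R"]=W[:3,:3].T; c["t"]=-c["R"]@W[:3,3]; c["s"]=s
    return c
def marks(c,ls):
    for l in ls: print(l,[(round(r["p"],2),np.round(world(c,r["point"]),1).tolist()) for r in eyes.landmark_of("wrist",l)])
E
python3 - <<'E'
from h import *
c=wrist();s=c["s"];print(s["time_s"],s["eef_pos"],s["ee_rot"],s["joints"])
cv2.imwrite("pics/w1.png",c["frame"]); marks(c,("main_valve","lever_grip","pointer_tip"))
np.savez("w1.npz",**{k:c[k] for k in("R","t","fx","fy","cx","cy")})
E
```

```text
2.55 [ 462.16047125 -288.88631647  250.82116934] [-4.06978257e-05  9.79704874e-01  2.00445308e-01 -1.93281896e-04] [-7.73557074e-01  3.36736699e-01  1.38061487e+00 -2.77349664e-04
  1.42452529e+00  3.93654843e-01]
main_valve [(0.71, [576.5, -205.9, -1.8])]
lever_grip [(0.6, [471.3, -176.2, 122.3])]
pointer_tip [(0.91, [452.2, -304.1, 95.2])]
```

View pics/w1.png

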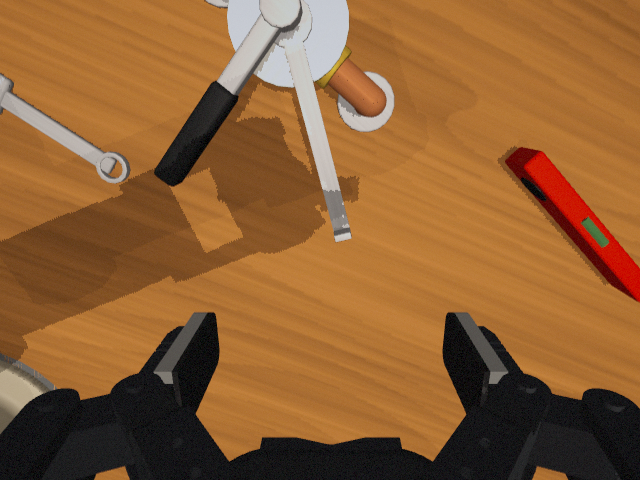

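In this wrist view the lever's pivot cap is near (280,10), the sleeve's end near (172,178) and the pointer's tip at (343,236). The lever has to turn about 55° anticlockwise. Bypass first.

step_arm --increments '[{"dx": 0.79, "dy": -0.97, "dz": 0, "wx": 0, "wy": 0, "wz": 0}, {"dx": 0.79, "dy": -0.97, "dz": 0, "wx": 0, "wy": 0, "wz": 0}, {"dx": 0.79, "dy": -0.97, "dz": 0, "wx": 0, "wy": 0, "wz": 0}, {"dx": 0.79, "dy": -0.97, "dz": 0, "wx": 0, "wy": 0, "wz": 0}, {"dx": 0.79, "dy": -0.97, "dz": 0, "wx": 0, "wy": 0, "wz": 0}]'

```text
time_s: 3.25
eef_pos: [505.5, -138.0, 251.1]
ee_rot: [0.0, 0.98, 0.199, 0.0]
force: [0.3, -0.3, -0.0]
grip_width: 0.999
grip_force: 0.0
```

step_arm --increments '[{"dx": 0.79, "dy": -0.97, "dz": 0, "wx": 0, "wy": 0, "wz": 0}, {"dx": 0.79, "dy": -0.97, "dz": 0, "wx": 0, "wy": 0, "wz": 0}, {"dx": 0.79, "dy": -0.97, "dz": 0, "wx": 0, "wy": 0, "wz": 0}, {"dx": 0.79, "dy": -0.97, "dz": 0, "wx": 0, "wy": 0, "wz": 0}, {"dx": 0.79, "dy": -0.97, "dz": 0, "wx": 0, "wy": 0, "wz": 0}]'

```text
time_s: 3.75
eef_pos: [549.0, 12.2, 251.1]
ee_rot: [0.0, 0.98, 0.2, 0.0]
force: [0.8, -0.4, 0.3]
grip_width: 1.001
grip_force: 0.0
```

step_arm --increments '[{"dx": 0.79, "dy": -0.97, "dz": 0, "wx": 0, "wy": 0, "wz": 0}, {"dx": 0.79, "dy": -0.97, "dz": 0, "wx": 0, "wy": 0, "wz": 0}, {"dx": 0.79, "dy": -0.97, "dz": 0, "wx": 0, "wy": 0, "wz": 0}, {"dx": 0, "dy": 0, "dz": 0, "wx": 0, "wy": 0, "wz": 0}, {"dx": 0, "dy": 0, "dz": 0, "wx": 0, "wy": 0, "wz": 0}]'

```text
time_s: 4.25
eef_pos: [574.8, 101.4, 250.8]
ee_rot: [0.0, 0.98, 0.2, -0.0]
force: [-0.7, -0.9, -0.6]
grip_width: 0.997
grip_force: 0.0
```

Run:
```python
from h import *
c=wrist();s=c["s"];print(s["time_s"],s["eef_pos"])
cv2.imwrite("pics/w2.png",c["frame"]); marks(c,("bypass_valve","wing_grip"))
np.savez("w2.npz",**{k:c[k] for k in("R","t","fx","fy","cx","cy")})
```

```text
4.25 [574.79880497 101.44671    250.77329349]
bypass_valve [(0.91, [617.2, 196.8, 2.1]), (0.71, [417.5, 218.9, -1.6]), (0.56, [598.0, 6.7, -2.5])]
wing_grip [(0.82, [613.3, 198.6, 123.9]), (0.71, [416.5, 218.8, 84.3]), (0.48, [786.4, -16.8, -1.6])]
```

step_arm --increments '[{"dx": 0.79, "dy": -0.97, "dz": 0, "wx": 0, "wy": 0, "wz": -1}, {"dx": 0.79, "dy": -0.97, "dz": 0, "wx": 0, "wy": 0, "wz": -1}, {"dx": 0, "dy": 0, "dz": 0, "wx": 0, "wy": 0, "wz": -1}, {"dx": 0, "dy": 0, "dz": 0, "wx": 0, "wy": 0, "wz": -1}, {"dx": 0, "dy": 0, "dz": 0, "wx": 0, "wy": 0, "wz": -1}]'

```text
time_s: 4.9
eef_pos: [589.1, 161.7, 251.0]
ee_rot: [0.0, 0.894, 0.448, -0.0]
force: [0.7, 0.3, 0.4]
grip_width: 1.001
grip_force: 0.0
```

step_arm --increments '[{"dx": 0, "dy": 0, "dz": 0, "wx": 0, "wy": 0, "wz": -1}, {"dx": 0, "dy": 0, "dz": 0, "wx": 0, "wy": 0, "wz": -1}, {"dx": 0, "dy": 0, "dz": 0, "wx": 0, "wy": 0, "wz": 0}, {"dx": 0, "dy": 0, "dz": 0, "wx": 0, "wy": 0, "wz": 0}]'

```text
time_s: 5.3
eef_pos: [589.1, 161.9, 251.1]
ee_rot: [0.0, 0.844, 0.536, 0.0]
force: [0.0, 0.9, -0.8]
grip_width: 1.003
grip_force: 0.0
```

Run:
```python
from h import *
c=wrist();s=c["s"];print(s["time_s"],s["eef_pos"],s["ee_rot"])
cv2.imwrite("pics/w3.png",c["frame"]); marks(c,("bypass_valve","wing_grip"))
np.savez("w3.npz",**{k:c[k] for k in("R","t","fx","fy","cx","cy")})
a=cv2.imread("pics/w2.png");cv2.imwrite("pics/w23.png",cv2.resize(np.hstack([a,c["frame"]]),(800,300),interpolation=cv2.INTER_AREA))
```

```text
5.3 [589.07148869 161.90994602 251.12492894] [4.08450859e-05 8.44032830e-01 5.36291502e-01 6.74318200e-05]
bypass_valve [(0.58, [417.5, 220.0, 0.5]), (0.55, [618.1, 191.7, 2.9])]
wing_grip [(0.76, [612.8, 196.9, 125.0])]
```

View pics/w23.png

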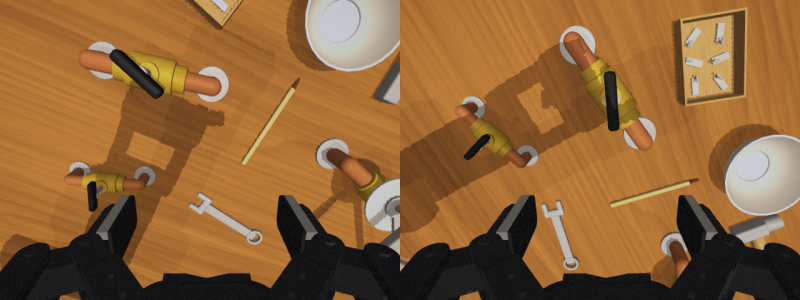

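Both halves show the large valve with its slanting black handle, at (137,74) on the left and (612,101) on the right. I'll triangulate the handle and measure the angles of handle and pipe.

```bash
cat >> h.py <<'E'
def load(n): return dict(np.load(n+".npz")),cv2.imread(f"pics/{n}.png")
def blob(im,box,f):
    m=np.zeros(im.shape[:2],np.uint8); x0,y0,x1,y1=box; m[y0:y1,x0:x1]=f(im[y0:y1,x0:x1].astype(int)).astype(np.uint8)
    n,l,st,ce=cv2.connectedComponentsWithStats(m); k=1+np.argmax(st[1:,4]); return l==k
dark=lambda a:a.max(2)<50
def axis(c,m,z):
    v,u=np.nonzero(m); P=np.array([ray(c,a,b,z)[:2] for a,b in zip(u,v)]); r=cv2.minAreaRect(P.astype(np.float32))
    w,V=np.linalg.eigh(np.cov(P.T)); d=V[:,1]; return P.mean(0),np.degrees(np.arctan2(d[1],d[0]))%180,r
def tri(cs,uvs):
    A=np.zeros((3,3));b=np.zeros(3)
    for c,(u,v) in zip(cs,uvs):
        o=ray(c,u,v,0);d=ray(c,u,v,100)-o;d/=np.linalg.norm(d);Q=np.eye(3)-np.outer(d,d);A+=Q;b+=Q@o
    return np.linalg.solve(A,b)
E
python3 - <<'E'
from h import *
cs=[];us=[]
for n,box in(("w2",(160,65,280,170)),("w3",(310,100,370,220))):
    c,im=load(n); m=blob(im,box,dark); v,u=np.nonzero(m); cs.append(c);us.append((u.mean(),v.mean()))
    print(n,m.sum(),axis(c,m,127))
    v=blob(im,(110,50,400,180),lambda a:0) if 0 else None
print("tri",tri(cs,us))
# white feet
c,im=load("w2")
for box in((120,50,200,140),(300,90,380,180)):
    m=blob(im,box,lambda a:(a.min(2)>150)); v,u=np.nonzero(m)
    e=cv2.minEnclosingCircle(np.c_[u,v].astype(np.float32)); print(e,ray(c,*e[0],4))
c,im=load("w3")
for box in((240+640-640,30,320,120),(350,170,440,260)):
    m=blob(im,box,lambda a:(a.min(2)>150)); v,u=np.nonzero(m)
    e=cv2.minEnclosingCircle(np.c_[u,v].astype(np.float32)); print(e,ray(c,*e[0],4))
E
```

```text
w2 1868 (array([613.86257693, 201.42268826]), np.float64(70.21071190538102), ((613.2888793945312, 200.14413452148438), (67.53704071044922, 15.313079833984375), 69.76052856445312))
w3 1694 (array([613.44521517, 200.32549347]), np.float64(69.69823062840247), ((613.0671997070312, 199.2257080078125), (66.60135650634766, 12.977694511413574), 69.56304931640625))
tri [613.96132549 201.04637107 129.32855968]
((163.0, 77.0), 21.023895263671875) [612.85638509 291.00951041   4.        ]
((338.0, 134.29629516601562), 28.179662704467773) [629.96279453 116.68474489   4.        ]
((284.20269775390625, 69.79729461669922), 29.448657989501953) [598.67061813 285.41262019   4.        ]
((394.0, 206.0), 21.095121383666992) [642.93803881 118.64895232   4.        ]
```

step_arm --increments '[{"dx": 0.9, "dy": 0.11, "dz": 0, "wx": 0, "wy": 0, "wz": 0}, {"dx": 0.9, "dy": 0.11, "dz": 0, "wx": 0, "wy": 0, "wz": -0.82}, {"dx": 0, "dy": 0, "dz": 0.5, "wx": 0, "wy": 0, "wz": 0}, {"dx": 0, "dy": 0, "dz": 0.7, "wx": 0, "wy": 0, "wz": 0}, {"dx": 0, "dy": 0, "dz": 0.7, "wx": 0, "wy": 0, "wz": 0}]' --fingers 50 --squeeze 60

```text
time_s: 5.95
eef_pos: [612.6, 200.6, 202.2]
ee_rot: [-0.0, 0.82, 0.573, -0.0]
force: [0.2, -0.6, -0.4]
grip_width: 0.584
grip_force: 0.0
```

step_arm --increments '[{"dx": 0, "dy": 0, "dz": 0.7, "wx": 0, "wy": 0, "wz": 0}, {"dx": 0, "dy": 0, "dz": 0.7, "wx": 0, "wy": 0, "wz": 0}, {"dx": 0, "dy": 0, "dz": 0.7, "wx": 0, "wy": 0, "wz": 0}, {"dx": 0, "dy": 0, "dz": 0.7, "wx": 0, "wy": 0, "wz": 0}, {"dx": 0, "dy": 0, "dz": 0, "wx": 0, "wy": 0, "wz": 0}]'

```text
time_s: 6.45
eef_pos: [611.4, 200.3, 130.6]
ee_rot: [-0.001, 0.82, 0.573, -0.002]
force: [-0.1, 0.5, -0.6]
grip_width: 0.586
grip_force: 0.0
```

Run:
```python
from h import *
c=wrist();s=c["s"];print(s["time_s"],s["eef_pos"],s["ee_rot"],s["force"])
im=c["frame"];cv2.imwrite("pics/w4.png",im)
```

```text
6.45 [611.35744936 200.28751974 130.60698447] [-0.00115669  0.81975263  0.57271143 -0.00243092] [-0.07127998  0.48720317 -0.55674558]
```

View pics/w4.png

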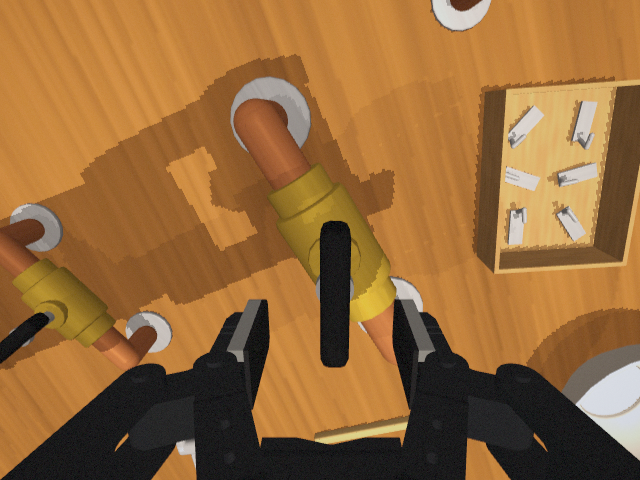

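The handle stands centred between the fingers at (334,292), where the grasp point projects. I'll close and turn clockwise by about 59° (9.9 units).

step_arm --increments '[{"dx": 0, "dy": 0, "dz": 0, "wx": 0, "wy": 0, "wz": 0}, {"dx": 0, "dy": 0, "dz": 0, "wx": 0, "wy": 0, "wz": 0}, {"dx": 0, "dy": 0, "dz": 0, "wx": 0, "wy": 0, "wz": 0}, {"dx": 0, "dy": 0, "dz": 0, "wx": 0, "wy": 0, "wz": 0}, {"dx": 0, "dy": 0, "dz": 0, "wx": 0, "wy": 0, "wz": 0}]' --fingers 0 --squeeze 60

```text
time_s: 7.0
eef_pos: [613.0, 201.1, 133.7]
ee_rot: [0.0, 0.819, 0.574, 0.0]
force: [-0.3, -0.2, -0.7]
grip_width: 0.001
grip_force: 0.0
```

step_arm --increments '[{"dx": 0, "dy": 0, "dz": 0, "wx": 0, "wy": 0, "wz": 0.5}, {"dx": 0, "dy": 0, "dz": 0, "wx": 0, "wy": 0, "wz": 0.5}, {"dx": 0, "dy": 0, "dz": 0, "wx": 0, "wy": 0, "wz": 0.5}, {"dx": 0, "dy": 0, "dz": 0, "wx": 0, "wy": 0, "wz": 0.5}, {"dx": 0, "dy": 0, "dz": 0, "wx": 0, "wy": 0, "wz": 0.5}]'

```text
time_s: 7.5
eef_pos: [613.0, 201.1, 133.6]
ee_rot: [-0.0, 0.888, 0.461, 0.0]
force: [0.1, -0.6, -0.1]
grip_width: -0.003
grip_force: 0.0
```

Run:
```python
from h import *
s=ctrl.sense();print(s["time_s"],s["eef_pos"],s["ee_rot"],s["force"],s["wrist_torque"],s["grip_width"],s["grip_force"])
```

```text
7.5 [612.96679521 201.10110309 133.55693995] [-1.09208186e-05  8.87518157e-01  4.60772741e-01  3.90769207e-05] [ 0.06546675 -0.61398532 -0.07084381] [-0.04363723  0.04964605  0.01462168] -0.003010794982680567 0.0
```

The fingers shut to 0 mm, so they missed the handle. I need to look.

Run:
```python
from h import *
c=wrist();cv2.imwrite("pics/w5.png",c["frame"])
t=eyes.capture("scene");a=t["frame"][170:300,290:440]
cv2.imwrite("pics/w5b.png",np.hstack([cv2.resize(c["frame"],(440,330)),cv2.resize(a,(360,330),interpolation=cv2.INTER_CUBIC)]))
```

```text
(no output)
```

View pics/w5b.png

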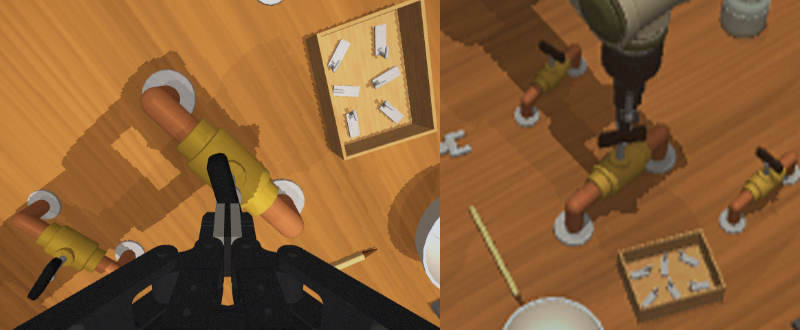

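Run:
```python
from h import *
t=eyes.capture("scene");R=np.array(t["R"]);T=np.array(t["t"])
for z in(109,125,136,150,165,185):
    p=R@np.array([613,201,z])+T;print(z,p[:2]/p[2]*t["fx"]+[t["cx"],t["cy"]])
a=t["frame"][190:245,330:405];b=cv2.imread("pics/w5.png")[180:420,210:450]
cv2.imwrite("pics/c6.png",np.hstack([cv2.resize(a,(409,300),interpolation=cv2.INTER_CUBIC),cv2.resize(b,(300,300))]))
print(ctrl.sense()["eef_pos"])
```

```text
109 [365.12873862 226.05329161]
125 [365.47543399 223.09403498]
136 [365.71683175 221.03355777]
150 [366.02772333 218.37990829]
165 [366.36545517 215.49716093]
185 [366.82339778 211.58834122]
[612.97098076 201.05908513 133.54714972]
```

View pics/c6.png

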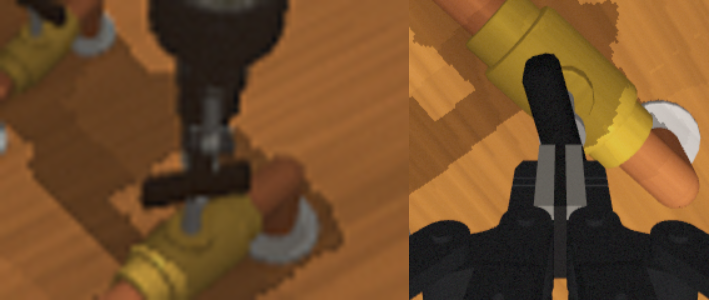

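The fingers closed above the handle. Both the scene camera (tips around z = 150 mm) and the wrist camera put the real fingertips about 14 mm behind the reported TCP, not 25 mm ahead of it. So I'll reopen, turn back, go about 40 mm lower and check the grip.

step_arm --increments '[{"dx": 0, "dy": 0, "dz": 0, "wx": 0, "wy": 0, "wz": -0.5}, {"dx": 0, "dy": 0, "dz": 0, "wx": 0, "wy": 0, "wz": -0.5}, {"dx": 0, "dy": 0, "dz": 0, "wx": 0, "wy": 0, "wz": -0.5}, {"dx": 0, "dy": 0, "dz": 0, "wx": 0, "wy": 0, "wz": -0.5}, {"dx": 0, "dy": 0, "dz": 0, "wx": 0, "wy": 0, "wz": -0.5}]' --fingers 50

```text
time_s: 8.15
eef_pos: [613.0, 201.1, 133.5]
ee_rot: [0.0, 0.818, 0.575, 0.0]
force: [0.9, -0.5, -0.5]
grip_width: 0.589
grip_force: 0.0
```

step_arm --increments '[{"dx": 0, "dy": 0, "dz": 0.4, "wx": 0, "wy": 0, "wz": 0}, {"dx": 0, "dy": 0, "dz": 0.4, "wx": 0, "wy": 0, "wz": 0}, {"dx": 0, "dy": 0, "dz": 0.4, "wx": 0, "wy": 0, "wz": 0}, {"dx": 0, "dy": 0, "dz": 0.4, "wx": 0, "wy": 0, "wz": 0}, {"dx": 0, "dy": 0, "dz": 0, "wx": 0, "wy": 0, "wz": 0}]'

```text
time_s: 8.65
eef_pos: [612.1, 200.9, 91.4]
ee_rot: [-0.001, 0.819, 0.573, -0.001]
force: [0.1, 0.8, -0.5]
grip_width: 0.587
grip_force: 0.0
```

step_arm --increments '[{"dx": 0, "dy": 0, "dz": 0, "wx": 0, "wy": 0, "wz": 0}, {"dx": 0, "dy": 0, "dz": 0, "wx": 0, "wy": 0, "wz": 0}, {"dx": 0, "dy": 0, "dz": 0, "wx": 0, "wy": 0, "wz": 0}, {"dx": 0, "dy": 0, "dz": 0, "wx": 0, "wy": 0, "wz": 0}, {"dx": 0, "dy": 0, "dz": 0, "wx": 0, "wy": 0, "wz": 0}]' --fingers 0 --squeeze 60

```text
time_s: 9.15
eef_pos: [613.5, 201.0, 94.2]
ee_rot: [0.0, 0.819, 0.573, 0.001]
force: [1.3, -1.8, 2.4]
grip_width: 0.14
grip_force: 59.5
```

It has gripped about 12–13 mm, which fits the handle. Turning clockwise.

step_arm --increments '[{"dx": 0, "dy": 0, "dz": 0, "wx": 0, "wy": 0, "wz": 0.6}, {"dx": 0, "dy": 0, "dz": 0, "wx": 0, "wy": 0, "wz": 0.6}, {"dx": 0, "dy": 0, "dz": 0, "wx": 0, "wy": 0, "wz": 0.6}, {"dx": 0, "dy": 0, "dz": 0, "wx": 0, "wy": 0, "wz": 0.6}, {"dx": 0, "dy": 0, "dz": 0, "wx": 0, "wy": 0, "wz": 0.6}]'

```text
time_s: 9.65
eef_pos: [613.8, 200.9, 94.2]
ee_rot: [0.001, 0.899, 0.437, 0.001]
force: [4.2, -1.5, 2.1]
grip_width: 0.142
grip_force: 59.4
```

step_arm --increments '[{"dx": 0, "dy": 0, "dz": 0, "wx": 0, "wy": 0, "wz": 0.6}, {"dx": 0, "dy": 0, "dz": 0, "wx": 0, "wy": 0, "wz": 0.6}, {"dx": 0, "dy": 0, "dz": 0, "wx": 0, "wy": 0, "wz": 0.6}, {"dx": 0, "dy": 0, "dz": 0, "wx": 0, "wy": 0, "wz": 0.6}, {"dx": 0, "dy": 0, "dz": 0, "wx": 0, "wy": 0, "wz": 0.6}]'

```text
time_s: 10.15
eef_pos: [614.0, 200.7, 94.2]
ee_rot: [0.001, 0.957, 0.291, 0.001]
force: [4.8, -1.8, 2.3]
grip_width: 0.142
grip_force: 59.4
```

step_arm --increments '[{"dx": 0, "dy": 0, "dz": 0, "wx": 0, "wy": 0, "wz": 0.6}, {"dx": 0, "dy": 0, "dz": 0, "wx": 0, "wy": 0, "wz": 0.6}, {"dx": 0, "dy": 0, "dz": 0, "wx": 0, "wy": 0, "wz": 0.6}, {"dx": 0, "dy": 0, "dz": 0, "wx": 0, "wy": 0, "wz": 0.6}, {"dx": 0, "dy": 0, "dz": 0, "wx": 0, "wy": 0, "wz": 0.6}]'

```text
time_s: 10.65
eef_pos: [614.1, 200.4, 94.2]
ee_rot: [0.001, 0.99, 0.138, 0.002]
force: [5.5, -2.9, 1.1]
grip_width: 0.143
grip_force: 59.3
```

Run:
```python
from h import *
s=ctrl.sense();q=s["ee_rot"];print(s["time_s"],np.degrees(2*np.arctan2(q[2],q[1])),s["eef_pos"],s["force"],s["wrist_torque"],s["grip_width"],s["joints"])
```

```text
10.65 15.842675430200616 [614.13682454 200.35183194  94.21872813] [ 5.49972038 -2.88977015  1.12663478] [-0.51707356 -0.73372368  0.15608309] 0.14337253811270909 [ 1.34839212e-01  6.84774365e-01  1.25275661e+00 -1.30324884e-03
  1.20104453e+00  1.42959783e+00]
```

step_arm --increments '[{"dx": 0, "dy": 0, "dz": 0, "wx": 0, "wy": 0, "wz": 0.4}, {"dx": 0, "dy": 0, "dz": 0, "wx": 0, "wy": 0, "wz": 0.4}, {"dx": 0, "dy": 0, "dz": 0, "wx": 0, "wy": 0, "wz": 0.3}, {"dx": 0, "dy": 0, "dz": 0, "wx": 0, "wy": 0, "wz": 0}]'

```text
time_s: 11.05
eef_pos: [614.2, 200.3, 94.2]
ee_rot: [0.001, 0.997, 0.083, 0.002]
force: [6.0, -3.9, 2.8]
grip_width: 0.141
grip_force: 63.2
```

```bash
cat > st.py <<'E'
from h import *
s=ctrl.sense();q=s["ee_rot"];print(s["time_s"],np.degrees(2*np.arctan2(q[2],q[1])),s["eef_pos"],s["force"],s["wrist_torque"],s["grip_width"])
E
python3 st.py
```

```text
11.05 9.467837064051716 [614.17999614 200.26077708  94.22936346] [ 6.00909465 -3.86667158  2.7945468 ] [-0.51152103 -0.74991826  1.19926861] 0.1410533755626861
```

step_arm --increments '[{"dx": 0, "dy": 0, "dz": 0, "wx": 0, "wy": 0, "wz": 0.3}, {"dx": 0, "dy": 0, "dz": 0, "wx": 0, "wy": 0, "wz": 0.2}, {"dx": 0, "dy": 0, "dz": 0, "wx": 0, "wy": 0, "wz": 0}]'

```text
time_s: 11.35
eef_pos: [614.2, 200.3, 94.3]
ee_rot: [0.001, 0.998, 0.058, 0.002]
force: [5.3, -3.6, 2.0]
grip_width: 0.141
grip_force: 89.9
```

```bash
python3 st.py
```

```text
11.35 6.620270983845246 [614.16321529 200.26422192  94.30270363] [ 5.2910005  -3.64755176  1.97050158] [-0.60031171 -0.72656451  2.24267558] 0.14082888865714724
```

step_arm --increments '[{"dx": 0, "dy": 0, "dz": 0, "wx": 0, "wy": 0, "wz": 0}, {"dx": 0, "dy": 0, "dz": 0, "wx": 0, "wy": 0, "wz": 0}, {"dx": 0, "dy": 0, "dz": 0, "wx": 0, "wy": 0, "wz": 0}, {"dx": 0, "dy": 0, "dz": 0, "wx": 0, "wy": 0, "wz": 0}]' --fingers 50

```text
time_s: 11.75
eef_pos: [612.8, 201.2, 93.4]
ee_rot: [-0.0, 0.998, 0.056, -0.0]
force: [-0.3, 0.2, -0.0]
grip_width: 0.581
grip_force: 0.0
```

step_arm --increments '[{"dx": 0, "dy": 0, "dz": -0.6, "wx": 0, "wy": 0, "wz": 0}, {"dx": 0, "dy": 0, "dz": -1, "wx": 0, "wy": 0, "wz": 0}, {"dx": 0, "dy": 0, "dz": -1, "wx": 0, "wy": 0, "wz": 0}, {"dx": 0, "dy": 0, "dz": -1, "wx": 0, "wy": 0, "wz": 0}, {"dx": 0, "dy": 0, "dz": -1, "wx": 0, "wy": 0, "wz": 0}]'

```text
time_s: 12.25
eef_pos: [612.8, 201.2, 209.5]
ee_rot: [-0.0, 0.998, 0.056, -0.0]
force: [0.5, 0.2, -0.5]
grip_width: 0.585
grip_force: 0.0
```

step_arm --increments '[{"dx": -0.5, "dy": 0, "dz": -1, "wx": 0, "wy": 0, "wz": 0}, {"dx": -0.5, "dy": 0, "dz": -1, "wx": 0, "wy": 0, "wz": 0}, {"dx": 0, "dy": 0, "dz": 0, "wx": 0, "wy": 0, "wz": 0}, {"dx": 0, "dy": 0, "dz": 0, "wx": 0, "wy": 0, "wz": 0}]'

```text
time_s: 12.65
eef_pos: [588.1, 198.4, 258.4]
ee_rot: [-0.0, 0.998, 0.056, 0.0]
force: [0.1, 0.4, -0.7]
grip_width: 0.586
grip_force: 0.0
```

```bash
python3 st.py
python3 - <<'E'
from h import *
c=wrist();n="w6";cv2.imwrite("pics/w6.png",c["frame"])
np.savez("w6.npz",**{k:c[k] for k in("R","t","fx","fy","cx","cy")})
def px(P): p=c["R"]@np.array(P)+c["t"]; return p[:2]/p[2]*c["fx"]+[c["cx"],c["cy"]]
u,v=px([613.5,200.5,125]).astype(int);print(u,v)
m=blob(c["frame"],(u-40,max(0,v-80),u+40,min(v+80,300)),dark);print(m.sum(),axis(c,m,127))
for f in([598.7,285.4,4],[630,116.7,4]):
    u,v=px(f).astype(int);print(u,v)
E
```

```text
12.65 6.40178258362559 [588.09534121 198.36299418 258.37934257] [ 0.05375439  0.38703701 -0.71784647] [ 0.04272405 -0.03655638 -0.00164518] 0.5857193089380669
331 186
1529 (array([613.80635931, 199.92873936]), np.float64(11.064081372414279), ((612.9049072265625, 199.79478454589844), (66.85018157958984, 12.97447395324707), 11.28022289276123))
248 170
413 158
```

View pics/w6.png

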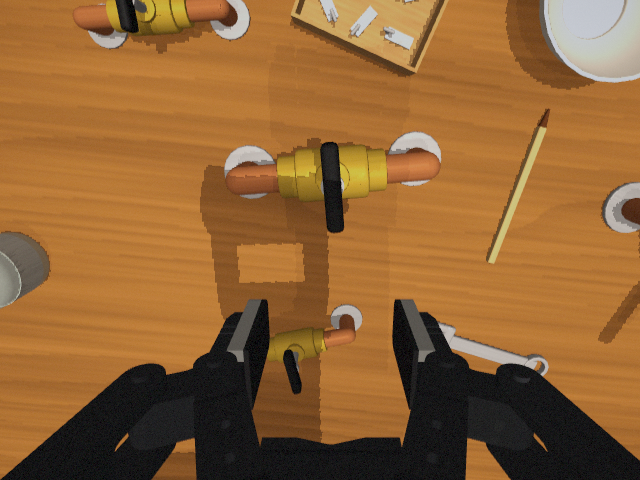

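The bypass handle at (333,187) now stands square across its pipe, 11.1° against an expected ~10.5°, and it is against its stop. Next, the main valve.

step_arm --increments '[{"dx": -0.36, "dy": 0.94, "dz": 0, "wx": 0, "wy": 0, "wz": 0}, {"dx": -0.36, "dy": 0.94, "dz": 0, "wx": 0, "wy": 0, "wz": 0}, {"dx": -0.36, "dy": 0.94, "dz": 0, "wx": 0, "wy": 0, "wz": 0}, {"dx": -0.36, "dy": 0.94, "dz": 0, "wx": 0, "wy": 0, "wz": 0}, {"dx": -0.36, "dy": 0.94, "dz": 0, "wx": 0, "wy": 0, "wz": 0}]'

```text
time_s: 13.2
eef_pos: [556.1, 75.5, 256.9]
ee_rot: [-0.0, 0.998, 0.056, -0.001]
force: [0.4, 0.3, -0.0]
grip_width: 0.586
grip_force: 0.0
```

step_arm --increments '[{"dx": -0.36, "dy": 0.94, "dz": 0, "wx": 0, "wy": 0, "wz": 0}, {"dx": -0.36, "dy": 0.94, "dz": 0, "wx": 0, "wy": 0, "wz": 0}, {"dx": -0.36, "dy": 0.94, "dz": 0, "wx": 0, "wy": 0, "wz": 0}, {"dx": -0.36, "dy": 0.94, "dz": 0, "wx": 0, "wy": 0, "wz": 0}, {"dx": -0.36, "dy": 0.94, "dz": 0, "wx": 0, "wy": 0, "wz": 0}]'

```text
time_s: 13.7
eef_pos: [524.4, -46.2, 257.0]
ee_rot: [-0.0, 0.998, 0.056, -0.001]
force: [-0.3, 0.3, 0.0]
grip_width: 0.586
grip_force: 0.0
```

step_arm --increments '[{"dx": -0.36, "dy": 0.94, "dz": 0, "wx": 0, "wy": 0, "wz": 0}, {"dx": -0.36, "dy": 0.94, "dz": 0, "wx": 0, "wy": 0, "wz": 0}, {"dx": -0.36, "dy": 0.94, "dz": 0, "wx": 0, "wy": 0, "wz": 0}, {"dx": -0.36, "dy": 0.94, "dz": 0, "wx": 0, "wy": 0, "wz": 0}, {"dx": -0.36, "dy": 0.94, "dz": 0, "wx": 0, "wy": 0, "wz": 0}]'

```text
time_s: 14.2
eef_pos: [492.8, -168.1, 257.0]
ee_rot: [-0.001, 0.998, 0.056, -0.001]
force: [0.6, 0.0, -0.3]
grip_width: 0.582
grip_force: 0.0
```

step_arm --increments '[{"dx": -0.36, "dy": 0.94, "dz": 0, "wx": 0, "wy": 0, "wz": 0}, {"dx": -0.36, "dy": 0.94, "dz": 0, "wx": 0, "wy": 0, "wz": 0}, {"dx": 0, "dy": 0, "dz": 0, "wx": 0, "wy": 0, "wz": 0.95}, {"dx": 0, "dy": 0, "dz": 0, "wx": 0, "wy": 0, "wz": 0.95}, {"dx": 0, "dy": 0, "dz": 0, "wx": 0, "wy": 0, "wz": 0.95}]'

```text
time_s: 14.7
eef_pos: [480.4, -216.0, 256.9]
ee_rot: [-0.001, 0.995, -0.096, -0.001]
force: [0.2, 0.1, 0.1]
grip_width: 0.586
grip_force: 0.0
```

step_arm --increments '[{"dx": 0, "dy": 0, "dz": 0, "wx": 0, "wy": 0, "wz": 0.95}, {"dx": 0, "dy": 0, "dz": 0, "wx": 0, "wy": 0, "wz": 0}, {"dx": 0, "dy": 0, "dz": 0, "wx": 0, "wy": 0, "wz": 0}]'

```text
time_s: 15.0
eef_pos: [480.5, -215.8, 257.6]
ee_rot: [-0.0, 0.99, -0.141, -0.001]
force: [0.0, -0.1, 0.2]
grip_width: 0.585
grip_force: 0.0
```

```bash
python3 st.py
python3 - <<'E'
from h import *
c=wrist();cv2.imwrite("pics/w7.png",c["frame"]); marks(c,("main_valve","lever_grip","pointer_tip"))
np.savez("w7.npz",**{k:c[k] for k in("R","t","fx","fy","cx","cy")})
E
```

```text
15.0 -16.253895228288304 [ 480.51327384 -215.770876    257.59351903] [ 0.03857944 -0.08007546  0.20899515] [ 0.00817882 -0.00241869 -0.01513398] 0.5850825473937521
main_valve [(0.8, [575.0, -205.7, -3.2])]
lever_grip [(0.96, [468.5, -173.5, 122.6])]
pointer_tip [(0.85, [449.6, -304.9, 93.6])]
```

View pics/w7.png

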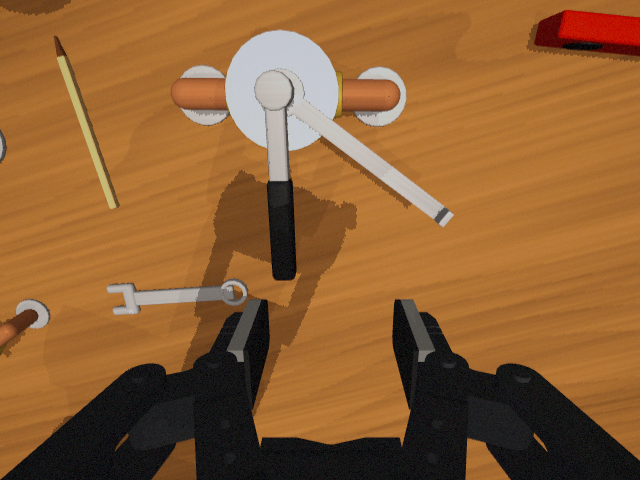

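The sleeve runs from (280,182) to (284,278), the dial is centred near (283,90) and the pointer runs from (300,103) to its tip at (447,217). I'll fit these numerically from w1 and w7.

```bash
cat > meas.py <<'E'
from h import *
gray=lambda a:(a.max(2)-a.min(2)<35)&(a.min(2)>100)
def line(c,m,z):
    v,u=np.nonzero(m);P=np.array([ray(c,a,b,z)[:2] for a,b in zip(u,v)],np.float32)
    vx,vy,x,y=cv2.fitLine(P,cv2.DIST_HUBER,0,.01,.01).ravel()
    if vx>0: vx,vy=-vx,-vy
    return np.array([x,y]),np.array([vx,vy]),np.degrees(np.arctan2(vy,vx))%360
def inter(a,b): s=np.linalg.solve(np.c_[a[1],-b[1]],b[0]-a[0]);return a[0]+s[0]*a[1]
E
python3 - <<'E'
from meas import *
cs=[];sl=[]
for n,sb,pb in(("w1",(140,75,245,190),(290,95,340,205)),("w7",(262,175,300,285),(345,130,430,215))):
    c,im=load(n);cs.append(c)
    ms=blob(im,sb,dark);mp=blob(im,pb,gray)
    v,u=np.nonzero(ms);sl.append((u.mean(),v.mean()))
    L=line(c,ms,127);P=line(c,mp,89);print(n,ms.sum(),mp.sum(),"lever",L[0],L[2],"ptr",P[0],P[2],"pivot",inter(L,P))
print("sleeve",tri(cs,sl),"tip",tri(cs,[(343,238),(447,218)]))
c,im=load("w7");m=blob(im,(200,10,345,155),gray).astype(np.uint8)
m=cv2.morphologyEx(m,cv2.MORPH_OPEN,np.ones((31,31),np.uint8));e=cv2.minEnclosingCircle(cv2.findNonZero(m));print("dial",e,ray(c,*e[0],84))
E
```

```text
w1 3290 1938 lever [ 483.22876 -177.99902] 164.15889 ptr [ 505.23828 -261.98248] 217.77066 pivot [ 578.6729  -205.08096]
w7 2409 1824 lever [ 483.50388 -178.14478] 164.3515 ptr [ 496.272   -269.05234] 216.08156 pivot [ 582.838   -205.97002]
sleeve [ 483.92720999 -178.01236978  125.64053685] tip [ 446.41155556 -307.80410781   94.73027712]
dial ((286.54949951171875, 90.44938659667969), 63.643680572509766) [ 580.58992066 -208.99270854   84.        ]
```

The fits agree: pivot ≈ (579,-205.3), lever 164.25°, pointer ≈ 217.6°, so the lever turns +53.35°. The grip point is ≈ (471.2,-174.9). I'll keep the fingertips at about 110 mm, above the pointer.

step_arm --increments '[{"dx": -0.41, "dy": -0.73, "dz": 0, "wx": 0, "wy": 0, "wz": -0.08}, {"dx": -0.41, "dy": -0.73, "dz": 0, "wx": 0, "wy": 0, "wz": 0}, {"dx": 0, "dy": 0, "dz": 0.8, "wx": 0, "wy": 0, "wz": 0}, {"dx": 0, "dy": 0, "dz": 0.8, "wx": 0, "wy": 0, "wz": 0}, {"dx": 0, "dy": 0, "dz": 0.8, "wx": 0, "wy": 0, "wz": 0}]'

```text
time_s: 15.7
eef_pos: [471.1, -174.9, 197.9]
ee_rot: [0.0, 0.99, -0.138, 0.0]
force: [0.3, -0.2, -0.4]
grip_width: 0.587
grip_force: 0.0
```

step_arm --increments '[{"dx": 0, "dy": 0, "dz": 0.8, "wx": 0, "wy": 0, "wz": 0}, {"dx": 0, "dy": 0, "dz": 0.8, "wx": 0, "wy": 0, "wz": 0}, {"dx": 0, "dy": 0, "dz": 0, "wx": 0, "wy": 0, "wz": 0}, {"dx": 0, "dy": 0, "dz": 0, "wx": 0, "wy": 0, "wz": 0}]'

```text
time_s: 16.1
eef_pos: [471.2, -175.1, 159.1]
ee_rot: [0.0, 0.99, -0.138, 0.0]
force: [-0.3, -0.9, 0.5]
grip_width: 0.581
grip_force: 0.0
```

```bash
python3 st.py
python3 - <<'E'
from meas import *
c=wrist();cv2.imwrite("pics/w8.png",c["frame"])
def px(P): p=c["R"]@np.array(P)+c["t"]; return p[:2]/p[2]*c["fx"]+[c["cx"],c["cy"]]
print("grip",px([471.2,-174.9,125]))
a=c["frame"].max(2)
for v in (180,200,220,240,260): print(v,"dark cols",(lambda k:(k.min(),k.max()) if len(k) else None)(200+np.nonzero(a[v,200:440]<50)[0]))
E
```

```text
16.1 -15.896194961304824 [ 471.23548559 -175.13527537  159.06998448] [-0.32481509 -0.9226218   0.4918509 ] [-0.01406624 -0.01216269 -0.00255083] 0.5807240015003476
grip [329.13304482 270.7181735 ]
180 dark cols (np.int64(310), np.int64(346))
200 dark cols (np.int64(310), np.int64(346))
220 dark cols (np.int64(311), np.int64(346))
240 dark cols (np.int64(311), np.int64(346))
260 dark cols (np.int64(312), np.int64(346))
```

The sleeve is centred between the fingers and aligned with them. Descending 64 mm and closing.

step_arm --increments '[{"dx": 0, "dy": 0, "dz": 0.7, "wx": 0, "wy": 0, "wz": 0}, {"dx": 0, "dy": 0, "dz": 0.7, "wx": 0, "wy": 0, "wz": 0}, {"dx": 0, "dy": 0, "dz": 0.7, "wx": 0, "wy": 0, "wz": 0}, {"dx": 0, "dy": 0, "dz": 0.4, "wx": 0, "wy": 0, "wz": 0}, {"dx": 0, "dy": 0, "dz": 0, "wx": 0, "wy": 0, "wz": 0}]'

```text
time_s: 16.65
eef_pos: [470.9, -175.0, 95.8]
ee_rot: [-0.0, 0.99, -0.138, -0.0]
force: [-0.2, 0.4, -0.3]
grip_width: 0.586
grip_force: 0.0
```

step_arm --increments '[{"dx": 0, "dy": 0, "dz": 0, "wx": 0, "wy": 0, "wz": 0}, {"dx": 0, "dy": 0, "dz": 0, "wx": 0, "wy": 0, "wz": 0}, {"dx": 0, "dy": 0, "dz": 0, "wx": 0, "wy": 0, "wz": 0}, {"dx": 0, "dy": 0, "dz": 0, "wx": 0, "wy": 0, "wz": 0}, {"dx": 0, "dy": 0, "dz": 0, "wx": 0, "wy": 0, "wz": 0}]' --fingers 0 --squeeze 40

```text
time_s: 17.15
eef_pos: [471.5, -175.2, 97.1]
ee_rot: [0.0, 0.99, -0.138, 0.001]
force: [-1.1, 1.2, 6.9]
grip_width: 0.202
grip_force: 40.5
```

step_arm --increments '[{"dx": 0.01, "dy": 0.278, "dz": 0, "wx": 0, "wy": 0, "wz": -0.593}, {"dx": 0.01, "dy": 0.278, "dz": 0, "wx": 0, "wy": 0, "wz": -0.593}, {"dx": 0.01, "dy": 0.278, "dz": 0, "wx": 0, "wy": 0, "wz": -0.593}]'

```text
time_s: 17.45
eef_pos: [468.0, -195.5, 97.1]
ee_rot: [0.0, 0.999, -0.044, 0.001]
force: [2.6, 4.5, 5.4]
grip_width: 0.203
grip_force: 39.9
```

```bash
cat >> st.py <<'E'
d=s["eef_pos"][:2]-np.array([579,-205.3]);print("r",np.hypot(*d),"ang",np.degrees(np.arctan2(d[1],d[0]))%360)
E
python3 st.py
```

```text
17.45 -5.089151146120404 [ 467.99997683 -195.46054907   97.08306594] [2.59455278 4.54711308 5.36836783] [ 0.7103662  -0.36809854  0.09997951] 0.2027757348104324
r 111.43527241962829 ang 174.9343315373429
```

Gripped (17 mm) and tracking the arc well. Continuing with 10 rows before the fine approach.

step_arm --increments '[{"dx": 0.01, "dy": 0.278, "dz": 0, "wx": 0, "wy": 0, "wz": -0.593}, {"dx": 0.01, "dy": 0.278, "dz": 0, "wx": 0, "wy": 0, "wz": -0.593}, {"dx": 0.01, "dy": 0.278, "dz": 0, "wx": 0, "wy": 0, "wz": -0.593}, {"dx": 0.01, "dy": 0.278, "dz": 0, "wx": 0, "wy": 0, "wz": -0.593}, {"dx": 0.01, "dy": 0.278, "dz": 0, "wx": 0, "wy": 0, "wz": -0.593}]'

```text
time_s: 17.95
eef_pos: [470.5, -230.0, 97.1]
ee_rot: [0.0, 0.994, 0.11, 0.001]
force: [3.2, 5.5, 5.1]
grip_width: 0.204
grip_force: 39.8
```

step_arm --increments '[{"dx": 0.01, "dy": 0.278, "dz": 0, "wx": 0, "wy": 0, "wz": -0.593}, {"dx": 0.01, "dy": 0.278, "dz": 0, "wx": 0, "wy": 0, "wz": -0.593}, {"dx": 0.01, "dy": 0.278, "dz": 0, "wx": 0, "wy": 0, "wz": -0.593}, {"dx": 0.01, "dy": 0.278, "dz": 0, "wx": 0, "wy": 0, "wz": -0.593}, {"dx": 0, "dy": 0, "dz": 0, "wx": 0, "wy": 0, "wz": 0}]'

```text
time_s: 18.45
eef_pos: [480.4, -256.6, 97.1]
ee_rot: [0.001, 0.973, 0.232, 0.001]
force: [3.5, 2.7, 4.7]
grip_width: 0.202
grip_force: 40.2
```

```bash
python3 st.py
python3 - <<'E'
from meas import *
c=wrist();cv2.imwrite("pics/w9.png",c["frame"])
E
```

```text
18.45 26.877649785852675 [ 480.42886335 -256.62889821   97.10748976] [3.45994232 2.69904815 4.7057808 ] [ 0.49496977 -0.54000524  0.36536928] 0.20160492053741366
r 111.13471452325685 ang 207.5073224520021
```

step_arm --increments '[{"dx": 0.01, "dy": 0.273, "dz": 0, "wx": 0, "wy": 0, "wz": -0.593}, {"dx": 0.01, "dy": 0.273, "dz": 0, "wx": 0, "wy": 0, "wz": -0.593}, {"dx": 0.01, "dy": 0.27, "dz": 0, "wx": 0, "wy": 0, "wz": -0.593}, {"dx": 0, "dy": 0, "dz": 0, "wx": 0, "wy": 0, "wz": 0}, {"dx": 0, "dy": 0, "dz": 0, "wx": 0, "wy": 0, "wz": 0}]'

```text
time_s: 19.0
eef_pos: [491.3, -273.6, 97.1]
ee_rot: [0.001, 0.947, 0.321, 0.001]
force: [6.2, 0.7, 5.1]
grip_width: 0.2
grip_force: 39.8
```

```bash
python3 st.py
```

```text
19.0 37.438654425370316 [ 491.32079143 -273.57077144   97.09694469] [6.15866194 0.67289641 5.06460338] [ 0.3797822  -0.75099291  0.16096433] 0.19968266594825107
r 111.12399313066516 ang 217.90584642345638
```

step_arm --increments '[{"dx": 0, "dy": 0, "dz": 0, "wx": 0, "wy": 0, "wz": 0}, {"dx": 0, "dy": 0, "dz": 0, "wx": 0, "wy": 0, "wz": 0}, {"dx": 0, "dy": 0, "dz": 0, "wx": 0, "wy": 0, "wz": 0}, {"dx": 0, "dy": 0, "dz": 0, "wx": 0, "wy": 0, "wz": 0}]' --fingers 50

```text
time_s: 19.4
eef_pos: [489.9, -273.4, 95.9]
ee_rot: [-0.0, 0.947, 0.321, -0.0]
force: [0.9, 0.3, 0.5]
grip_width: 0.585
grip_force: 0.0
```

step_arm --increments '[{"dx": 0, "dy": 0, "dz": -0.6, "wx": 0, "wy": 0, "wz": 0}, {"dx": 0, "dy": 0, "dz": -1, "wx": 0, "wy": 0, "wz": 0}, {"dx": 0, "dy": 0, "dz": -1, "wx": 0, "wy": 0, "wz": 0}, {"dx": 0, "dy": 0, "dz": -1, "wx": 0, "wy": 0, "wz": 0}, {"dx": 0, "dy": 0, "dz": -1, "wx": 0, "wy": 0, "wz": 0}]'

```text
time_s: 19.9
eef_pos: [489.9, -273.3, 212.0]
ee_rot: [-0.0, 0.947, 0.321, -0.0]
force: [0.2, 0.8, 0.7]
grip_width: 0.585
grip_force: 0.0
```

step_arm --increments '[{"dx": -0.5, "dy": 0, "dz": -1, "wx": 0, "wy": 0, "wz": 0}, {"dx": -1, "dy": 0, "dz": -1, "wx": 0, "wy": 0, "wz": 0}, {"dx": 0, "dy": 0, "dz": 0, "wx": 0, "wy": 0, "wz": 0}, {"dx": 0, "dy": 0, "dz": 0, "wx": 0, "wy": 0, "wz": 0}]'

```text
time_s: 20.3
eef_pos: [460.2, -296.2, 260.8]
ee_rot: [-0.0, 0.947, 0.321, 0.0]
force: [0.9, 0.8, -0.4]
grip_width: 0.587
grip_force: 0.0
```

```bash
python3 st.py
python3 - <<'E'
from meas import *
c=wrist();cv2.imwrite("pics/w10.png",c["frame"]); im=c["frame"]
np.savez("w10.npz",**{k:c[k] for k in("R","t","fx","fy","cx","cy")})
marks(c,("lever_grip","pointer_tip","main_valve"))
def px(P): p=c["R"]@np.array(P)+c["t"]; return p[:2]/p[2]*c["fx"]+[c["cx"],c["cy"]]
piv=np.array([579,-205.3]);u=np.array([np.cos(np.radians(217.6)),np.sin(np.radians(217.6))])
for r,z in((60,125),(140,125),(165,103)): print(r,px([*(piv+r*u),z]))
a=px([*(piv+100*u),125]).astype(int)
m=blob(im,(a[0]-45,a[1]-75,a[0]+45,a[1]+75),dark)
L=line(c,m,127);print(m.sum(),L);d=L[0]-piv;print(np.degrees(np.arctan2(d[1],d[0]))%360,np.hypot(*d))
# visible pointer end (beyond the sleeve)
t=px([*(piv+160*u),92]).astype(int); g=blob(im,(t[0]-25,t[1]-20,t[0]+25,t[1]+25),gray)
v,w=np.nonzero(g);p=ray(c,w.mean(),v.mean(),95)[:2]-piv;print("tip px",t,w.mean(),v.mean(),g.sum(),np.hypot(*p),np.degrees(np.arctan2(p[1],p[0]))%360)
E
```

```text
20.3 37.39358899693246 [ 460.17991473 -296.24738169  260.80955889] [ 0.91005206  0.79577457 -0.44628175] [-0.02207896 -0.01615914 -0.02748349] 0.5867176411290762
r 149.63167745843504 ang 217.43119992661408
lever_grip [(0.71, [450.3, -303.8, 96.3]), (0.69, [492.2, -273.7, 123.5])]
pointer_tip [(0.56, [448.1, -305.8, 94.3])]
main_valve [(0.94, [575.9, -206.0, -2.0]), (0.28, [534.4, -536.8, -1.4])]
60 [330.40471423  95.01842514]
140 [330.66817733 206.67566187]
165 [330.73868386 229.72448183]
1888 (array([ 495.63107, -268.20395], dtype=float32), array([-0.7526052 , -0.65847206], dtype=float32), np.float32(221.18344))
217.03547023193482 104.43794705976008
tip px [330 220] 330.51627906976745 214.09767441860464 215 153.61120233862633 217.53969710808812
```

The line fit reads 221° while the centroid reads 217°. I'll check the edges row by row.

Run:
```python
from meas import *
c,im=load("w10");a=im.max(2).astype(int);sp=a-im.min(2)
for v in range(60,245,8):
    k=280+np.nonzero(a[v,280:385]<50)[0]; g=280+np.nonzero((sp[v,280:385]<30)&(a[v,280:385]>100))[0]
    print(v,"dark",(k.min(),k.max(),len(k)) if len(k) else None,"grey",(g.min(),g.max(),len(g)) if len(g) else None)
```

```text
60 dark None grey (np.int64(293), np.int64(367), 75)
68 dark None grey (np.int64(304), np.int64(356), 53)
76 dark None grey (np.int64(321), np.int64(341), 21)
84 dark None grey (np.int64(322), np.int64(340), 19)
92 dark None grey (np.int64(322), np.int64(359), 21)
100 dark (np.int64(319), np.int64(343), 9) grey (np.int64(354), np.int64(364), 11)
108 dark (np.int64(319), np.int64(343), 11) grey (np.int64(353), np.int64(368), 16)
116 dark (np.int64(319), np.int64(343), 13) grey (np.int64(354), np.int64(370), 17)
124 dark (np.int64(319), np.int64(343), 14) grey (np.int64(358), np.int64(384), 27)
132 dark (np.int64(319), np.int64(343), 9) grey (np.int64(366), np.int64(384), 19)
140 dark (np.int64(319), np.int64(343), 19) grey None
148 dark (np.int64(320), np.int64(343), 19) grey None
156 dark (np.int64(320), np.int64(343), 20) grey None
164 dark (np.int64(320), np.int64(343), 20) grey None
172 dark (np.int64(320), np.int64(343), 21) grey None
180 dark (np.int64(320), np.int64(343), 23) grey None
188 dark (np.int64(320), np.int64(343), 21) grey None
196 dark (np.int64(320), np.int64(343), 24) grey None
204 dark (np.int64(322), np.int64(342), 21) grey None
212 dark None grey (np.int64(323), np.int64(338), 16)
220 dark None grey (np.int64(323), np.int64(338), 16)
228 dark None grey (np.int64(323), np.int64(338), 16)
236 dark None grey None
244 dark None grey None
```

The sleeve's edges are straight, centred at column 331–331.5, and the pointer's tip is centred at 330.5, where 217.6° predicts. The lever therefore lies over the unmoved pointer to within about 0.3°. The arm is clear, so I'm handing in.

```bash
python3 -c "
from rig import finish_job
print(finish_job())"
```

```text
the job is handed in; nothing more can be done
None
```

I shut the bypass square against its stop, then opened the long lever to lie over the memory pointer (within about 0.3°, pointer unmoved), and handed the job in at about 20 s; the first grip on the bypass handle closed above it, and I redid it 40 mm lower.

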